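Sweep the conchos through the tray gate

ROBOT

A 6-joint arm with a two-finger parallel gripper is mounted at the origin on the work surface. World frame = base frame: x ahead of the robot, y to its left, z up, the work surface at z = 0. Lengths are in m, angles in degrees, forces in N, time in s.
With the tool pointing down it reaches from about 0.325 to 0.85 m from the base axis. Payload 4.4 kg.
Tool frame: the origin (TCP) lies on the centre line of the jaws, within the pads' length; the fingertips stand 19 mm ahead of it and the grasp point (between the pads) is the TCP; z points along the fingers, y is the line along which they close (so a half turn about z gives the same grasp; the last joint's range is limited). The gripper opens to 94 mm and grips with 3 to 60 N. Pads are 16 mm wide; open, the fingers measure 119 mm over their backs; the gripper's body (75 mm by 177 mm) begins 78 mm behind the grasp point.
Start: joints at [57.84, 11.837, 88.321, -0, 79.842, -8.623], TCP at [0.23, 0.527, 0.224] pointing down, gripper open.
Joint ranges: [-156.59, 156.59], [-49.26, 127.26], [12.9, 141.05], [-63.56, 243.56], [4.71, 150.69], [-161.64, 161.64]. Speed limits (degrees/s): [159.86, 159.86, 180, 180, 180, 180].

INTERFACE

Orientations are given as a 3x3 rotation matrix whose columns are the frame's x, y, z axes.
In Python, from cell import robot gives the robot as it stands.
- The arm moves only by the tool jog_arm, called after "Emit:" by a JSON object that holds its "api" and its "payload", one argument or row to a line. Schema: {"type":"object","properties":{"increments":{"type":"array","items":{"type":"array","items":{"type":"number"},"minItems":4,"maxItems":4},"minItems":1,"maxItems":10},"jaw":{"type":"number"},"grip_n":{"type":"number"},"only":{"type":"string"},"quiet":{"type":"boolean"},"lines":{"type":"string"}},"required":["increments"],"additionalProperties":false}. increments is a list of rows, 1 to 10 of them, each of 4 numbers: dx, dy, dz in parts of the range, where 1.0 means 0.6 m, then a turn about the tool's z in parts of the range, where 1.0 means 120 degrees; each row is the pose to reach, as a shift and turn from the pose commanded when the call began, along the tool's axes at that moment; what a row does not reach only later rows make up. A row lasts 1/10 s, in which the tool goes at most 0.05 m and 8.59 degrees, less where a joint would pass 70% of its speed; a pose out of reach is approached as far as the arm can. jaw is the opening from 0.0 (shut) to 1.0 (fully open), set as the call begins (left out keeps the last). The fingers move at their own pace and stop on an object; grip_n is the grip in N (left out, the last holds). Time passes only in rows, so rows that do not move let the fingers close. The tool returns the time, the measured TCP pose, the force, the opening and the grip force at its end. only (a regular expression) keeps the lines of the reply that match it, lines (a string "A,B") keeps lines A to B, and quiet returns only ok. Input that does not fit is refused with a message, and nothing moves.
- robot.observe(): the state, without advancing time (a new reading comes with each control period).
- robot.read_camera(name): name is "scene" or "top" or "wrist"; returns (picture, depth): 384x512x3 uint8, red, green, blue; 384x512 float32, m along the optical axis (not along the pixel's ray), 0 where there is no reading.
- robot.camera_params(name): a dict with "mtx" (3x3 intrinsics, pixels), "world_from_camera" (4x4, takes a point from camera to world coordinates). Camera axes: x right, y down, z forward; pixel columns grow to the right and rows downward; lengths in m; the calibration is good to about 2 mm. A picture is of the moment at which its call begins: read the wrist's pose just before it. camera_params takes no time and is no camera call; for the wrist camera it gives the pose at the moment of the call.
- robot.hand_in(): hands the job in; it is judged then, once.
Trained networks look in the newest picture that a camera, given by its name, has taken for a name from the list of things; names that differ only in an ending like _2 or _b are one class to them, and where a whole thing is asked for, a point or a joint stands for the part that bears it (a point fixed in the world has none). Each returns a list of dicts, best first, with "score" (0 to 1); they miss things now and then, are a little off and sometimes report something else, mostly with a low value. They report only what shows in the picture. A call takes as long as a camera call. They do not tell look-alikes from the thing itself.
- robot.masks_of(query, camera): "pixels" (384x512 bool, what is visible of it) and "bbox" ([left, top, right, bottom] in pixels, round what is visible of it).
The state is a dict: "t": time; "joint_positions": joint angles; "dq": joint speeds; "tau": joint torques, N m; "position": TCP position; "orientation": TCP orientation; "force": force on the tool from outside, world axes, zero at the start; "torque": the same for the moment, N m; "grip_width": opening from 0.0 (shut) to 1.0 (fully open); "gripper_force": force on a finger pad.
Only numpy, scipy, OpenCV 4.12 (cv2) and the standard library are available. Lean on these libraries where they do the work, as an engineer would, in place of code of your own. Each camera call takes 0.05 s, during which the arm holds its last target. There are 200 camera calls.

TASK

Push the three brass conchos on the raised sorting tray, one after another, through the gate between the yellow jaws in the tray's rim, so that each drops into the pocket behind it. Only slide them over the tray with the fingers, never pick one up, and leave the setter, the slicker, the mug and the weight standing where they are.

Things in the scene. Friction and masses are not known exactly. Their poses are not given: they have to be found in the camera images.
- tray: fixed wooden sorting tray on the bench. Origin: on the bench under the floor, 85 mm from the gate; x points to the gate, y along the gate-side rim, z up. Teal floor: x -100 to 85 mm, y -120 to 120 mm, flat, 48 mm above the bench. 6 mm thick rims around it reach 64 mm above the bench (16 mm above the floor). The rim at x = 85 to 91 mm holds the gate, the pocket lies beyond it
- gate (a point): middle of the gate at floor level (tray frame 85, 0, 48 mm): a gap in the rim 44 mm wide, y -22 to 22 mm, between two yellow jaws 6 mm thick and 16 mm high (x 85 to 91 mm). The floor ends at x = 85 mm, the jaws' inner face: the pocket begins right there, under the gate
- pocket (a point): middle of the pocket's bottom (tray frame 108, 0, 4 mm). The pocket is open-topped, x 85 to 131 mm, y -32 to 32 mm, its bottom 4 mm above the bench (44 mm below the floor), with 6 mm walls up to 64 mm above the bench
- concho_a: one of three like brass conchos (round leather ornaments): a disc of 28 mm diameter, 8 mm thick at the edge, 10 mm with its low boss, about 30 g (varies), lying boss up and loose on the tray floor. Origin: centre of the underside, z up.
- concho_b: one of three like brass conchos (round leather ornaments): a disc of 28 mm diameter, 8 mm thick at the edge, 10 mm with its low boss, about 30 g (varies), lying boss up and loose on the tray floor. Origin: centre of the underside, z up.
- concho_c: one of three like brass conchos (round leather ornaments): a disc of 28 mm diameter, 8 mm thick at the edge, 10 mm with its low boss, about 30 g (varies), lying boss up and loose on the tray floor. Origin: centre of the underside, z up.
- setter: bystander: steel rivet setter, a waisted post 24 mm in diameter and 45 mm high, standing loose on the tray floor in one of the two corners beside the gate. Origin: centre of its underside
- slicker: bystander: pale wooden edge slicker, a grooved post 24 mm in diameter and 45 mm high, standing loose on the tray floor in the other corner beside the gate. Origin: centre of its underside
- mug: bystander: yellow mug, 76 mm in diameter, 100 mm high, standing loose on the bench beside the tray (on its -y side). Origin: centre of its underside, handle to its +y
- weight: bystander: silver pattern weight with a knob, 56 mm in diameter, 52 mm high, standing loose on the bench beside the tray (on its +y side). Origin: centre of its underside
There are look-alikes about, which are no part of the job. Leave any red look-alike of the concho_b alone.

How it is judged:
By the outcome, as a careful person would: the job done as asked, in the order asked, and still so for the second after the job is handed in, with the robot touching nothing.
It also fails if it takes over 58 s, if anything falls off the work surface, if the arm or the gripper's body presses on something with over 40 N, if the wrist force passes 120 N, or if a joint passes its speed limit or range.

## Working session

There is one attempt and no reset: what is moved stays moved. The work goes in short steps, Python scripts to look and compute and a tool call to move; the robot and the scene stay as the last step left them, time stands still between calls to the robot, and variables do not carry over. Pictures are saved under pics/ and viewed, at most 10 in all, crops included, and the job is handed in when it is done.

```bash
mkdir -p pics; ls; python3 - <<'E'
from cell import robot
import cv2,numpy as np
s=robot.observe();print(s['t'],s['position'],s['orientation'],s['grip_width'])
p,d=robot.read_camera("top");cv2.imwrite("pics/top.png",p[:,:,::-1])
np.savez("top.npz",p=p,d=d)
P=robot.camera_params("top");K=P["mtx"];T=P["world_from_camera"];print(K,T)
for q in ["concho_a","setter","slicker","mug","weight","tray"]:
  for m in robot.masks_of(q,"top"):
    px=m["pixels"];v,u=np.nonzero(px&(d>0));z=d[v,u]
    w=(T@np.c_[(u-K[0,2])/K[0,0]*z,(v-K[1,2])/K[1,1]*z,z,np.ones(len(z))].T)[:3]
    print(q,round(m["score"],2),m["bbox"],w.mean(1).round(4),w.min(1).round(3),w.max(1).round(3))
E
```

```text
pics
0.0 [0.22921506 0.52650777 0.22331568] [[-9.16793970e-01  3.99358655e-01 -1.21682051e-03]
 [ 3.99360347e-01  9.16792087e-01 -1.89266934e-03]
 [ 3.59717533e-04 -2.22113770e-03 -9.99997469e-01]] 0.9995481433585938
[[366.06600096   0.         250.33231457]
 [  0.         366.06600096 188.11010405]
 [  0.           0.           1.        ]] [[ 0.0287424  -0.98466278  0.17208451  0.42467099]
 [-0.99933453 -0.02443824  0.02707887  0.00427842]
 [-0.02245811 -0.17274831 -0.98470993  0.75639735]
 [ 0.          0.          0.          1.        ]]
concho_a 0.75 [249.4, 179.5, 263.5, 194.6] [0.5513 0.0095 0.0564] [ 0.538 -0.003  0.049] [0.566 0.023 0.06 ]
concho_a 0.61 [248.7, 277.6, 261.4, 291.2] [0.3651 0.0139 0.0088] [0.355 0.002 0.006] [0.376 0.026 0.012]
concho_a 0.6 [230.5, 101.8, 244.4, 118.3] [0.7296 0.0557 0.0077] [ 0.717  0.043 -0.001] [0.748 0.07  0.013]
concho_a 0.58 [221.4, 160.8, 233.3, 179.0] [0.5803 0.0689 0.0564] [0.567 0.056 0.046] [0.596 0.082 0.061]
concho_a 0.57 [274.8, 198.5, 287.3, 214.4] [ 0.5143 -0.0344  0.0565] [ 0.502 -0.048  0.048] [ 0.527 -0.021  0.062]
setter 0.55 [206.6, 133.2, 223.8, 151.8] [0.6311 0.0976 0.081 ] [0.622 0.088 0.051] [0.656 0.11  0.095]
slicker 0.75 [307.7, 165.3, 325.5, 182.0] [ 0.5713 -0.0963  0.0856] [ 0.562 -0.109  0.048] [ 0.584 -0.086  0.096]
mug 0.65 [365.8, 173.5, 418.8, 232.2] [ 0.5236 -0.2467  0.0525] [ 0.481 -0.283 -0.002] [ 0.585 -0.207  0.103]
weight 0.88 [143.2, 153.2, 165.4, 179.9] [0.5865 0.225  0.028 ] [ 0.563  0.203 -0.001] [0.622 0.262 0.053]
weight 0.69 [310.0, 167.7, 323.1, 179.7] [ 0.5708 -0.0962  0.0867] [ 0.562 -0.107  0.058] [ 0.583 -0.087  0.096]
tray 0.82 [174.1, 117.1, 331.3, 263.6] [0.5419 0.016  0.0483] [ 0.408 -0.137 -0.004] [0.685 0.171 0.094]
```

View pics/top.png

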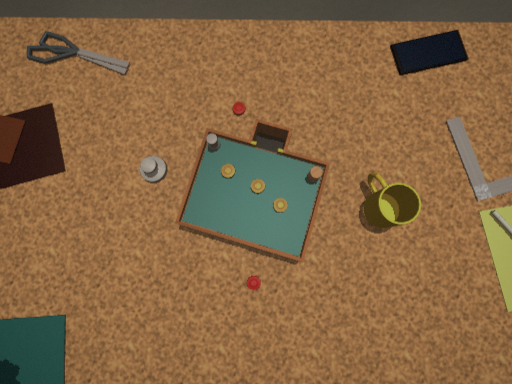

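```bash
cat > h.py <<'E'
import cv2,numpy as np
from cell import robot
def onplane(uv,z,P):
    K=P["mtx"];T=P["world_from_camera"];uv=np.atleast_2d(uv).astype(float)
    r=np.c_[(uv[:,0]-K[0,2])/K[0,0],(uv[:,1]-K[1,2])/K[1,1],np.ones(len(uv))]@T[:3,:3].T
    return T[:3,3]+r*((z-T[2,3])/r[:,2])[:,None]
E
python3 - <<'E'
from h import *
f=np.load("top.npz");p=f["p"];P=robot.camera_params("top")
hsv=cv2.cvtColor(p,cv2.COLOR_RGB2HSV);H,S,V=cv2.split(hsv)
print(hsv[215,230],hsv[143,253],hsv[150,281],hsv[186,257])
m=((H>75)&(H<105)&(S>80)).astype(np.uint8);m[:110]=0;m[270:]=0;m[:,:170]=0;m[:,340:]=0
v,u=np.nonzero(m);w=onplane(np.c_[u,v],.048,P)[:,:2]
r=cv2.minAreaRect((w*1000).astype(np.float32));print(r,cv2.boxPoints(r))
y=((H>20)&(H<35)&(S>150)).astype(np.uint8);
n,l,st,c=cv2.connectedComponentsWithStats(y[110:270,170:340])
for i in range(1,n):
  if st[i,4]>3:
    uv=c[i]+[170,110];print(uv,st[i,4],onplane(uv,.064,P),onplane(uv,.057,P))
E
```

```text
[ 81  81 123] [ 26 167 163] [ 27 169 173] [ 26 133 172]
((538.0907592773438, 19.20343017578125), (231.18165588378906, 177.4485626220703), 74.82193756103516) [[ 422.1975   -69.12546]
 [ 593.45605 -115.58498]
 [ 653.984    107.53232]
 [ 482.72546  153.99184]]
[253.4  142.45] 20 [[0.63680249 0.0199128  0.064     ]] [[0.6389471  0.02007086 0.057     ]]
[280.16666667 150.33333333] 18 [[ 0.62197393 -0.03277822  0.064     ]] [[ 0.62396863 -0.03315285  0.057     ]]
```

The rows are not in the units I measure in: shifts go in shares of 0.6 m and turns go in shares of 120 degrees. I convert before sending: -0.39 m / 0.6 = -0.65, -0.039 m / 0.6 = -0.065, -8.3 degrees / 120 = -0.0692.

```bash
cat > nav.py <<'E'
# where the TCP is in the tray frame (mm), and tool-axis shift to a tray-frame target
import sys
from h import *
G=np.array([.6268,-.0053]);a=np.radians(-15.2);R=np.array([[np.cos(a),-np.sin(a)],[np.sin(a),np.cos(a)]])
def tray(w): return (R.T@(np.asarray(w)[:2]-G))*1000+[85,0]
def world(t): return G+R@((np.asarray(t,float)-[85,0])/1000)
if __name__=="__main__":
    s=robot.observe();O=s["orientation"];p=s["position"]
    ang=np.degrees(np.arctan2(O[1,0],O[0,0]))
    print("t",s["t"],"tray",tray(p).round(1),"z",round(p[2],4),"push angle in tray",round((ang+180+15.2+180)%360-180,2),"F",s["force"].round(1))
    if len(sys.argv)>3:
        x,y,z=map(float,sys.argv[1:4]);d=np.r_[world([x,y]),z]-p
        print("shift",(O.T@d).round(4))
E
```

Emit:
{"api": "jog_arm", "payload": {
  "increments": [
    [-0.065,-0.0483,0,-0.0333],
    [-0.13,-0.0967,0,-0.0692],
    [-0.195,-0.145,0,-0.0692],
    [-0.26,-0.195,0,-0.0692],
    [-0.325,-0.2433,0,-0.0692],
    [-0.39,-0.2917,0,-0.0692],
    [-0.455,-0.3417,0,-0.0692],
    [-0.52,-0.39,0,-0.0692],
    [-0.585,-0.4383,0,-0.0692],
    [-0.65,-0.4867,0,-0.0692]
  ],
  "jaw": 0.13,
  "grip_n": 20
}}

```text
t: 1.35
position: [0.4713, 0.1019, 0.2248]
orientation: [[-0.965, 0.263, 0.001], [0.263, 0.965, 0.0], [-0.001, 0.001, -1.0]]
force: [0.6, 0.9, 0.7]
grip_width: 0.184
gripper_force: 0.0
```

Emit:
{"api": "jog_arm", "payload": {
  "increments": [
    [0,0,0,0]
  ]
}}

```text
t: 1.45
position: [0.4732, 0.0989, 0.2248]
orientation: [[-0.963, 0.27, 0.002], [0.27, 0.963, -0.002], [-0.003, -0.001, -1.0]]
force: [0.2, -0.1, -1.1]
grip_width: 0.141
gripper_force: 0.0
```

```bash
python3 nav.py -26 -5.5 .0715
```

```text
t 1.45 tray [-90.5  60.3] z 0.2248 push angle in tray -0.46 F [ 0.2 -0.1 -1.1]
shift [-0.0646 -0.0651  0.1536]
```

In the tool's units: -0.0651 m / 0.6 = -0.1085, -0.0646 m / 0.6 = -0.1077.

Emit:
{"api": "jog_arm", "payload": {
  "increments": [
    [-0.05,-0.05,0,0],
    [-0.1077,-0.1085,0,0],
    [-0.1077,-0.1085,0,0],
    [-0.1077,-0.1085,0,0],
    [-0.1077,-0.1085,0,0]
  ]
}}

```text
t: 1.95
position: [0.5151, 0.0251, 0.2242]
orientation: [[-0.965, 0.262, -0.001], [0.262, 0.965, 0.001], [0.001, 0.0, -1.0]]
force: [-0.9, 0.4, -0.0]
grip_width: 0.13
gripper_force: 0.0
```

```bash
python3 - <<'E'
from h import *
from nav import tray
P=robot.camera_params("wrist");p,d=robot.read_camera("wrist");cv2.imwrite("pics/w1.png",p[:,:,::-1])
for m in robot.masks_of("concho_a","wrist"):
    v,u=np.nonzero(m["pixels"]);w=onplane([[u.mean(),v.mean()]],.0565,P)[0];print(round(m["score"],2),m["bbox"],tray(w).round(1))
H,S,V=cv2.split(cv2.cvtColor(p,cv2.COLOR_RGB2HSV))
y=((H>20)&(H<35)&(S>150)).astype(np.uint8)
n,l,st,c=cv2.connectedComponentsWithStats(y)
for i in range(1,n):
  if st[i,4]>40: print(c[i].round(),st[i],tray(onplane(c[i],.064,P)[0]).round(1))
E
python3 nav.py -26 -5.5 .0715
```

```text
0.96 [240.2, 205.6, 269.3, 234.2] [ 7.8 -4.5]
0.92 [190.4, 187.3, 216.8, 210.8] [-15.5 -56.1]
0.86 [199.0, 23.0, 225.6, 54.4] [-164.6  -42.3]
0.64 [304.8, 217.1, 329.3, 245.5] [19.7 59.5]
[ 35. 251.] [   0  203   80  103 5867] [  38.8 -230.5]
t 2.05 tray [-30.9   0.3] z 0.2244 push angle in tray 0.08 F [ 0.7  0.4 -0.1]
shift [-0.0049 -0.0059  0.1528]
```

View pics/w1.png

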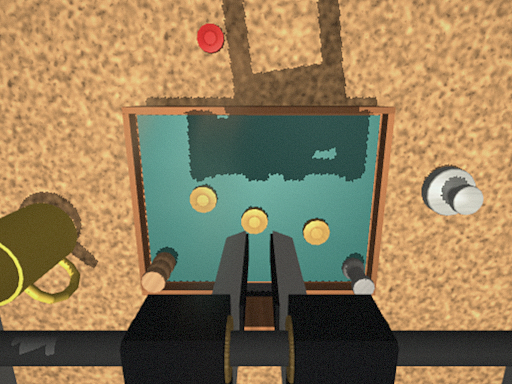

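In the tool's units: 0.125 m / 0.6 = 0.2083, 0.11 m / 0.6 = 0.1833.

Emit:
{"api": "jog_arm", "payload": {
  "increments": [
    [0,0,0.0667,0],
    [0,0,0.1333,0],
    [0,0,0.1833,0],
    [0,0,0.2083,0],
    [0,0,0.2083,0],
    [0,0,0.2083,0]
  ]
}}

```text
t: 2.65
position: [0.5158, 0.0248, 0.0999]
orientation: [[-0.965, 0.261, 0.0], [0.261, 0.965, 0.0], [-0.0, 0.0, -1.0]]
force: [-0.2, 0.7, 0.5]
grip_width: 0.127
gripper_force: 0.0
```

```bash
python3 nav.py -28 -4.5 .0715
```

```text
t 2.65 tray [-30.   -0.1] z 0.0999 push angle in tray 0.04 F [-0.2  0.7  0.5]
shift [-0.002  -0.0044  0.0284]
```

In the tool's units: 0.0284 m / 0.6 = 0.0473, 0.015 m / 0.6 = 0.025.

Emit:
{"api": "jog_arm", "payload": {
  "increments": [
    [-0.0033,-0.0073,0.025,0],
    [-0.0033,-0.0073,0.0473,0],
    [-0.0033,-0.0073,0.0473,0],
    [-0.0033,-0.0073,0.0473,0]
  ]
}}

```text
t: 3.05
position: [0.5167, 0.0194, 0.0714]
orientation: [[-0.965, 0.263, 0.0], [0.263, 0.965, 0.0], [-0.0, 0.0, -1.0]]
force: [-0.2, 0.4, 0.6]
grip_width: 0.125
gripper_force: 0.0
```

```bash
python3 nav.py 80 0 .0712
```

```text
t 3.05 tray [-27.8  -5.1] z 0.0714 push angle in tray -0.03 F [-0.2  0.4  0.6]
shift [-0.1078  0.0051  0.0002]
```

In the tool's units: -0.1 m / 0.6 = -0.1667, -0.09 m / 0.6 = -0.15.

Emit:
{"api": "jog_arm", "payload": {
  "increments": [
    [-0.0167,0,0,0],
    [-0.0333,0,0,0],
    [-0.05,0.0017,0,0],
    [-0.0667,0.0033,0,0],
    [-0.0833,0.005,0,0],
    [-0.1,0.0067,0,0],
    [-0.1167,0.0083,0,0],
    [-0.1333,0.0083,0,0],
    [-0.15,0.0083,0,0],
    [-0.1667,0.0083,0,0]
  ]
}}

```text
t: 4.05
position: [0.6152, -0.0025, 0.071]
orientation: [[-0.965, 0.263, 0.0], [0.263, 0.965, -0.0], [-0.0, 0.0, -1.0]]
force: [-0.4, 0.3, 1.0]
grip_width: 0.131
gripper_force: 0.0
```

Emit:
{"api": "jog_arm", "payload": {
  "increments": [
    [-0.0133,0,0,0],
    [-0.0133,0,0,0],
    [-0.0133,0,0,0]
  ]
}}

```text
t: 4.35
position: [0.622, -0.0044, 0.0709]
orientation: [[-0.965, 0.263, -0.001], [0.263, 0.965, 0.0], [0.001, -0.0, -1.0]]
force: [-0.7, -0.4, -1.0]
grip_width: 0.129
gripper_force: 0.0
```

```bash
python3 nav.py; python3 - <<'E'
from h import *
from nav import tray
P=robot.camera_params("wrist");p,d=robot.read_camera("wrist");cv2.imwrite("pics/w2.png",p[:,:,::-1])
for m in robot.masks_of("concho_a","wrist"):
    v,u=np.nonzero(m["pixels"]);w=onplane([[u.mean(),v.mean()]],.0565,P)[0];print(round(m["score"],2),m["bbox"],tray(w).round(1))
E
```

```text
t 4.35 tray [80.1 -0.4] z 0.0709 push angle in tray -0.04 F [-0.7 -0.4 -1. ]
0.88 [114.0, 42.4, 176.6, 102.6] [-14.1 -55.2]
0.81 [346.3, 119.4, 402.5, 172.6] [21.2 59. ]
0.71 [246.4, 253.0, 272.7, 286.3] [91.8 -0.1]
```

View pics/w2.png

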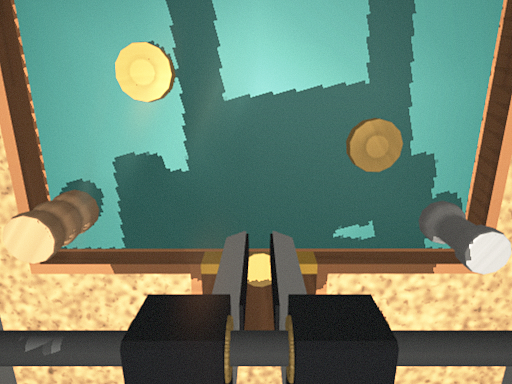

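In the tool's units: -0.05 m / 0.6 = -0.0833, 0.03 m / 0.6 = 0.05.

Emit:
{"api": "jog_arm", "payload": {
  "increments": [
    [0.025,0,0,0],
    [0.05,0,0,0],
    [0.05,0,-0.0333,0],
    [0.05,0,-0.0833,0],
    [0.05,0,-0.0833,0]
  ]
}}

```text
t: 4.95
position: [0.5961, 0.0033, 0.1256]
orientation: [[-0.965, 0.263, 0.009], [0.263, 0.965, -0.001], [-0.009, 0.001, -1.0]]
force: [0.7, 1.1, 0.7]
grip_width: 0.131
gripper_force: 0.0
```

```bash
python3 - <<'E'
from h import *
p,d=robot.read_camera("wrist");np.save("d.npy",d)
P=robot.camera_params("wrist");K=P["mtx"];T=P["world_from_camera"]
from nav import tray
for m in robot.masks_of("concho_a","wrist"):
    v,u=np.nonzero(m["pixels"]&(d>0));z=d[v,u]
    w=(T@np.c_[(u-K[0,2])/K[0,0]*z,(v-K[1,2])/K[1,1]*z,z,np.ones(len(z))].T)[:3]
    c=np.median(w,1);print(round(m["score"],2),m["bbox"],tray(c).round(1),c[2].round(4))
print(robot.observe()["joint_positions"])
E
python3 nav.py 6 91.7 .12
```

```text
0.86 [151.9, 102.5, 195.6, 140.3] [-15.9 -56. ] 0.0538
0.69 [246.0, 252.3, 271.1, 280.3] [112.4   0.6] 0.011
0.58 [325.1, 154.6, 362.9, 191.9] [20.  59.3] 0.0538
0.23 [44.2, 0.0, 470.0, 323.2] [-13.5  -1.4] 0.0459
[-8.01311657e+00  1.97269012e+01  9.12044032e+01  2.12158644e-04
  6.89642488e+01 -8.27822000e+01]
t 5.05 tray [50.5 -0.2] z 0.1218 push angle in tray -0.03 F [ 0.8  0.2 -0.3]
shift [0.0446 0.0919 0.0017]
```

In the tool's units: 0.0919 m / 0.6 = 0.1532, 0.0446 m / 0.6 = 0.0743, 65.4 degrees / 120 = 0.545.

Emit:
{"api": "jog_arm", "payload": {
  "increments": [
    [0.0133,0.025,0,0.0667],
    [0.0267,0.05,0,0.1333],
    [0.04,0.075,0,0.2],
    [0.0533,0.1,0,0.2667],
    [0.0667,0.125,0,0.3333],
    [0.0743,0.1532,0,0.4],
    [0.0743,0.1532,0,0.4667],
    [0.0743,0.1532,0,0.5333],
    [0.0743,0.1532,0,0.545],
    [0.0743,0.1532,0,0.545]
  ]
}}

```text
t: 6.05
position: [0.5733, 0.1038, 0.1197]
orientation: [[-0.165, 0.986, -0.003], [0.986, 0.165, -0.0], [0.0, -0.002, -1.0]]
force: [-0.9, -0.3, -0.4]
grip_width: 0.131
gripper_force: 0.0
```

```bash
python3 nav.py 6 91.7 .0712
```

```text
t 6.05 tray [ 4.7 91.2] z 0.1197 push angle in tray -65.32 F [-0.9 -0.3 -0.4]
shift [-0.0001  0.0015  0.0485]
```

In the tool's units: 0.0485 m / 0.6 = 0.0808, 0.04 m / 0.6 = 0.0667.

Emit:
{"api": "jog_arm", "payload": {
  "increments": [
    [0,0.0017,0.0417,0],
    [0,0.0025,0.0667,0],
    [0,0.0025,0.0808,0],
    [0,0.0025,0.0808,0],
    [0,0.0025,0.0808,0]
  ]
}}

```text
t: 6.55
position: [0.5759, 0.1041, 0.0726]
orientation: [[-0.163, 0.987, -0.0], [0.987, 0.163, -0.0], [0.0, -0.0, -1.0]]
force: [0.5, 0.2, -0.3]
grip_width: 0.125
gripper_force: 0.0
```

```bash
python3 nav.py 39.4 18.7 .0712
```

```text
t 6.55 tray [ 7.2 92.2] z 0.0726 push angle in tray -65.42 F [ 0.5  0.2 -0.3]
shift [-0.0802 -0.0012  0.0014]
```

Push B to the staging spot, decelerating at the end, back off, lift, and check.

In the tool's units: -0.08 m / 0.6 = -0.1333, -0.078 m / 0.6 = -0.13.

Emit:
{"api": "jog_arm", "payload": {
  "increments": [
    [-0.0167,-0.0017,0.0017,0],
    [-0.0333,-0.0017,0.0017,0],
    [-0.05,-0.0017,0.0017,0],
    [-0.0667,-0.0017,0.0017,0],
    [-0.0833,-0.0017,0.0017,0],
    [-0.1,-0.0017,0.0017,0],
    [-0.1133,-0.0017,0.0017,0],
    [-0.1233,-0.0017,0.0017,0],
    [-0.13,-0.0017,0.0017,0],
    [-0.1333,-0.0017,0.0017,0]
  ]
}}

```text
t: 7.55
position: [0.5878, 0.0247, 0.0715]
orientation: [[-0.162, 0.987, -0.0], [0.987, 0.162, 0.0], [0.0, -0.0, -1.0]]
force: [-0.1, -0.8, 0.7]
grip_width: 0.135
gripper_force: 0.3
```

Emit:
{"api": "jog_arm", "payload": {
  "increments": [
    [0,0,0,0],
    [0.0333,0,0,0],
    [0.0333,0,0,0],
    [0.0333,0,-0.05,0],
    [0.0333,0,-0.0833,0],
    [0.0333,0,-0.0833,0]
  ]
}}

```text
t: 8.15
position: [0.5873, 0.0444, 0.125]
orientation: [[-0.163, 0.987, 0.007], [0.987, 0.163, -0.001], [-0.002, 0.007, -1.0]]
force: [0.7, -0.6, 1.2]
grip_width: 0.127
gripper_force: 0.0
```

```bash
python3 - <<'E'
from h import *
P=robot.camera_params("wrist")
p,d=robot.read_camera("wrist")
K=P["mtx"];T=P["world_from_camera"]
from nav import tray
for m in robot.masks_of("concho_b","wrist"):
    v,u=np.nonzero(m["pixels"]&(d>0));z=d[v,u]
    w=(T@np.c_[(u-K[0,2])/K[0,0]*z,(v-K[1,2])/K[1,1]*z,z,np.ones(len(z))].T)[:3]
    c=np.median(w,1);print(round(m["score"],2),m["bbox"],tray(c).round(1),c[2].round(4))
E
python3 nav.py 12 0 .12
```

```text
0.96 [402.0, 191.7, 435.4, 224.0] [167.2  87.1] 0.0076
0.84 [304.3, 262.2, 337.2, 288.1] [116.3  -0.5] 0.013
0.79 [133.8, 277.0, 172.4, 305.6] [-18.5 -48.9] 0.0549
0.67 [1.8, 171.9, 15.5, 204.7] [-163.5  -43.9] 0.0062
0.57 [247.9, 246.4, 270.4, 284.3] [49.6  4.2] 0.0557
t 8.25 tray [31.2 37. ] z 0.1215 push angle in tray -65.42 F [-0.1 -0.3 -0.3]
shift [-0.0256 -0.0329  0.0015]
```

In the tool's units: -0.0329 m / 0.6 = -0.0548, -0.0256 m / 0.6 = -0.0427, -65.4 degrees / 120 = -0.545.

Emit:
{"api": "jog_arm", "payload": {
  "increments": [
    [-0.0067,-0.0083,0,-0.0667],
    [-0.0133,-0.0167,0,-0.1333],
    [-0.02,-0.025,0,-0.2],
    [-0.0267,-0.0333,0,-0.2667],
    [-0.0333,-0.0417,0,-0.3333],
    [-0.0427,-0.0548,0,-0.4],
    [-0.0427,-0.0548,0,-0.4667],
    [-0.0427,-0.0548,0,-0.5333],
    [-0.0427,-0.0548,0,-0.545],
    [-0.0427,-0.0548,0,-0.545]
  ]
}}

```text
t: 9.25
position: [0.5553, 0.0141, 0.1202]
orientation: [[-0.964, 0.265, -0.002], [0.265, 0.964, 0.0], [0.002, -0.0, -1.0]]
force: [-0.1, 0.2, -0.6]
grip_width: 0.131
gripper_force: 0.0
```

```bash
python3 - <<'E'
from h import *
P=robot.camera_params("wrist")
p,d=robot.read_camera("wrist");cv2.imwrite("pics/w3.png",p[:,:,::-1])
K=P["mtx"];T=P["world_from_camera"]
from nav import tray
for m in robot.masks_of("concho_b","wrist"):
    v,u=np.nonzero(m["pixels"]&(d>0));z=d[v,u]
    w=(T@np.c_[(u-K[0,2])/K[0,0]*z,(v-K[1,2])/K[1,1]*z,z,np.ones(len(z))].T)[:3]
    c=np.median(w,1);print(round(m["score"],2),m["bbox"],tray(c).round(1),c[2].round(4))
E
python3 nav.py 12 2 .0712
```

```text
0.89 [157.4, 163.4, 196.8, 202.2] [-15.4 -55.6] 0.0557
0.62 [244.7, 305.2, 274.9, 324.5] [117.3  -0.3] 0.0132
0.57 [247.5, 247.3, 270.7, 280.2] [45.6  0.1] 0.056
t 9.35 tray [11.3  0.2] z 0.1208 push angle in tray -0.14 F [ 0.  -0.5 -0.1]
shift [-0.0007  0.0019  0.0496]
```

View pics/w3.png

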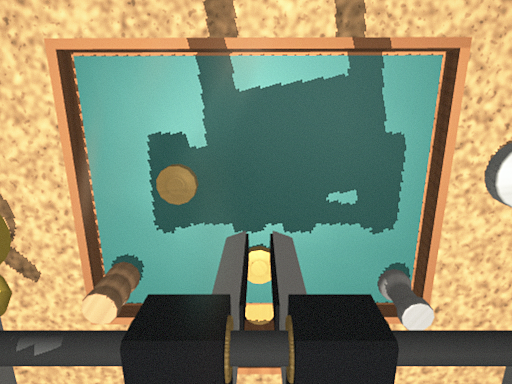

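In the tool's units: 0.0496 m / 0.6 = 0.0827, 0.04 m / 0.6 = 0.0667.

Emit:
{"api": "jog_arm", "payload": {
  "increments": [
    [0,0.0017,0.0417,0],
    [0,0.0017,0.0667,0],
    [0,0.0017,0.0827,0],
    [0,0.0017,0.0827,0],
    [0,0.0017,0.0827,0]
  ]
}}

```text
t: 9.85
position: [0.5566, 0.0151, 0.0719]
orientation: [[-0.965, 0.263, -0.0], [0.263, 0.965, -0.0], [0.0, -0.0, -1.0]]
force: [-0.4, 0.1, -0.0]
grip_width: 0.13
gripper_force: 0.0
```

Emit:
{"api": "jog_arm", "payload": {
  "increments": [
    [-0.0167,0,0,0],
    [-0.0333,0,0,0],
    [-0.05,0,0,0],
    [-0.0667,0,0,0],
    [-0.0833,-0.0017,0,0],
    [-0.1,-0.0017,0,0],
    [-0.115,-0.0017,0,0],
    [-0.115,-0.0017,0,0],
    [-0.115,-0.0017,0,0]
  ]
}}

```text
t: 10.75
position: [0.6228, -0.004, 0.0717]
orientation: [[-0.965, 0.263, -0.001], [0.263, 0.965, 0.0], [0.001, -0.0, -1.0]]
force: [-0.1, -0.3, -0.6]
grip_width: 0.131
gripper_force: 0.0
```

```bash
python3 nav.py 80 0 .0712
```

```text
t 10.75 tray [80.8  0.1] z 0.0717 push angle in tray -0.04 F [-0.1 -0.3 -0.6]
shift [ 0.0008 -0.0002  0.0005]
```

In the tool's units: -0.05 m / 0.6 = -0.0833, 0.03 m / 0.6 = 0.05.

Emit:
{"api": "jog_arm", "payload": {
  "increments": [
    [0.025,0,0,0],
    [0.05,0,0,0],
    [0.05,0,-0.0333,0],
    [0.05,0,-0.0833,0],
    [0.05,0,-0.0833,0]
  ]
}}

```text
t: 11.25
position: [0.5967, 0.0038, 0.1264]
orientation: [[-0.965, 0.262, 0.008], [0.262, 0.965, -0.001], [-0.008, 0.001, -1.0]]
force: [0.6, -0.6, 0.4]
grip_width: 0.133
gripper_force: 0.0
```

```bash
python3 - <<'E'
from h import *
P=robot.camera_params("wrist")
p,d=robot.read_camera("wrist")
K=P["mtx"];T=P["world_from_camera"]
from nav import tray
for m in robot.masks_of("concho_b","wrist"):
    v,u=np.nonzero(m["pixels"]&(d>0));z=d[v,u]
    w=(T@np.c_[(u-K[0,2])/K[0,0]*z,(v-K[1,2])/K[1,1]*z,z,np.ones(len(z))].T)[:3]
    c=np.median(w,1);print(round(m["score"],2),m["bbox"],tray(c).round(1),c[2].round(4))
E
python3 nav.py -42.5 -79.8 .12
```

```text
0.78 [248.1, 263.1, 271.6, 279.5] [120.7   0.4] 0.015
0.57 [152.0, 98.6, 194.0, 139.6] [-14.7 -55.5] 0.0558
0.54 [249.5, 250.5, 270.2, 263.3] [102.6   1.2] 0.0236
t 11.35 tray [51.   0.4] z 0.1226 push angle in tray -0.03 F [-0.  -0.4  0. ]
shift [ 0.0934 -0.0802  0.0024]
```

B is in the pocket as well. Now C.

In the tool's units: 0.0934 m / 0.6 = 0.1557, -0.0802 m / 0.6 = -0.1337, -41.4 degrees / 120 = -0.345.

Emit:
{"api": "jog_arm", "payload": {
  "increments": [
    [0.025,-0.0217,0,-0.0583],
    [0.05,-0.0433,0,-0.1167],
    [0.075,-0.065,0,-0.175],
    [0.1,-0.0867,0,-0.2333],
    [0.125,-0.1083,0,-0.2917],
    [0.1557,-0.1337,0,-0.345],
    [0.1557,-0.1337,0,-0.345],
    [0.1557,-0.1337,0,-0.345],
    [0.1557,-0.1337,0,-0.345]
  ]
}}

```text
t: 12.25
position: [0.4831, -0.0487, 0.1215]
orientation: [[-0.898, -0.44, -0.0], [-0.44, 0.898, 0.0], [-0.0, 0.0, -1.0]]
force: [0.0, -0.4, -0.1]
grip_width: 0.132
gripper_force: 0.0
```

```bash
python3 nav.py -42.5 -79.8 .0715
```

```text
t 12.25 tray [-42.3 -79.5] z 0.1215 push angle in tray 41.3 F [ 0.  -0.4 -0.1]
shift [ 0.0004 -0.0001  0.05  ]
```

In the tool's units: 0.05 m / 0.6 = 0.0833, 0.04 m / 0.6 = 0.0667.

Emit:
{"api": "jog_arm", "payload": {
  "increments": [
    [0,0,0.0417,0],
    [0,0,0.0667,0],
    [0,0,0.0833,0],
    [0,0,0.0833,0],
    [0,0,0.0833,0]
  ]
}}

```text
t: 12.75
position: [0.4832, -0.0489, 0.0721]
orientation: [[-0.897, -0.441, 0.0], [-0.441, 0.897, -0.0], [-0.0, -0.0, -1.0]]
force: [0.5, -0.5, -0.5]
grip_width: 0.13
gripper_force: 0.0
```

```bash
python3 nav.py 32.5 -13.6 .0715
```

```text
t 12.75 tray [-42.1 -79.7] z 0.0721 push angle in tray 41.37 F [ 0.5 -0.5 -0.5]
shift [-0.0997  0.0003  0.0006]
```

In the tool's units: -0.1 m / 0.6 = -0.1667, -0.097 m / 0.6 = -0.1617.

Emit:
{"api": "jog_arm", "payload": {
  "increments": [
    [-0.02,0,0,0],
    [-0.04,0,0,0],
    [-0.06,0,0,0],
    [-0.08,0,0,0],
    [-0.1,0,0,0],
    [-0.12,0,0,0],
    [-0.14,0,0,0],
    [-0.1533,0,0,0],
    [-0.1617,0,0,0],
    [-0.1667,0,0,0]
  ]
}}

```text
t: 13.75
position: [0.5727, -0.0047, 0.0718]
orientation: [[-0.897, -0.441, -0.0], [-0.441, 0.897, -0.0], [0.0, 0.0, -1.0]]
force: [-0.4, -0.2, 0.4]
grip_width: 0.131
gripper_force: 0.3
```

Emit:
{"api": "jog_arm", "payload": {
  "increments": [
    [0,0,0,0],
    [0.0333,0,0,0],
    [0.0333,0,0,0],
    [0.0333,0,-0.05,0],
    [0.0333,0,-0.0833,0],
    [0.0333,0,-0.0833,0],
    [0.0333,0,-0.0833,0]
  ]
}}

```text
t: 14.45
position: [0.5548, -0.0137, 0.122]
orientation: [[-0.898, -0.441, 0.001], [-0.441, 0.898, -0.0], [-0.001, -0.0, -1.0]]
force: [-1.3, 0.2, -0.6]
grip_width: 0.131
gripper_force: 0.0
```

```bash
python3 nav.py 12 0 .12
```

```text
t 14.45 tray [ 17.7 -27. ] z 0.122 push angle in tray 41.35 F [-1.3  0.2 -0.6]
shift [-0.0135  0.024   0.002 ]
```

In the tool's units: 0.024 m / 0.6 = 0.04, 0.02 m / 0.6 = 0.0333, 41.4 degrees / 120 = 0.345.

Emit:
{"api": "jog_arm", "payload": {
  "increments": [
    [-0.005,0.0083,0,0.0667],
    [-0.01,0.0167,0,0.1333],
    [-0.015,0.025,0,0.2],
    [-0.02,0.0333,0,0.2667],
    [-0.0225,0.04,0,0.3333],
    [-0.0225,0.04,0,0.345],
    [-0.0225,0.04,0,0.345],
    [-0.0225,0.04,0,0.345]
  ]
}}

```text
t: 15.25
position: [0.5556, 0.0137, 0.1212]
orientation: [[-0.965, 0.261, -0.001], [0.261, 0.965, 0.0], [0.001, -0.0, -1.0]]
force: [0.1, 0.0, 0.5]
grip_width: 0.135
gripper_force: 0.0
```

```bash
python3 - <<'E'
from h import *
P=robot.camera_params("wrist")
p,d=robot.read_camera("wrist");cv2.imwrite("pics/w4.png",p[:,:,::-1])
K=P["mtx"];T=P["world_from_camera"]
from nav import tray
for m in robot.masks_of("concho_b","wrist"):
    v,u=np.nonzero(m["pixels"]&(d>0));z=d[v,u]
    w=(T@np.c_[(u-K[0,2])/K[0,0]*z,(v-K[1,2])/K[1,1]*z,z,np.ones(len(z))].T)[:3]
    c=np.median(w,1);print(round(m["score"],2),m["bbox"],tray(c).round(1),c[2].round(4))
E
python3 nav.py 12 0 .0715
```

```text
0.85 [247.0, 245.4, 271.9, 279.4] [45.3  0.2] 0.0561
0.74 [244.1, 303.9, 273.1, 326.2] [120.5  -1.2] 0.0152
0.74 [250.0, 302.7, 272.1, 313.1] [104.4   0.7] 0.0247
0.46 [484.3, 142.7, 510.0, 204.6] [-10.6 196.2] 0.0145
t 15.35 tray [11.5 -0.4] z 0.1216 push angle in tray 0.01 F [-0.5  0.   0.9]
shift [-0.0005  0.0004  0.0501]
```

View pics/w4.png

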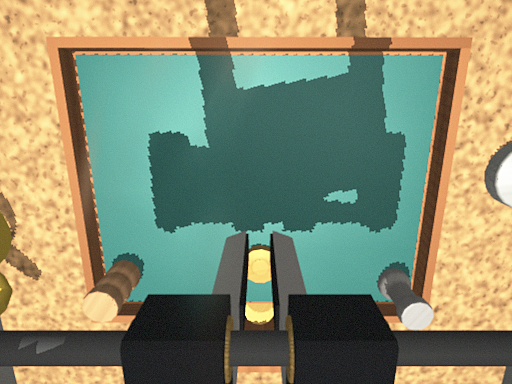

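C sits centred between the fingers at pixel (259,263), on the gate line; the two others are in the pocket at (259,312).

In the tool's units: 0.0501 m / 0.6 = 0.0835, 0.04 m / 0.6 = 0.0667.

Emit:
{"api": "jog_arm", "payload": {
  "increments": [
    [0,0.0008,0.0417,0],
    [0,0.0008,0.0667,0],
    [0,0.0008,0.0835,0],
    [0,0.0008,0.0835,0],
    [0,0.0008,0.0835,0]
  ]
}}

```text
t: 15.85
position: [0.5562, 0.0142, 0.0718]
orientation: [[-0.965, 0.263, -0.0], [0.263, 0.965, 0.0], [0.0, -0.0, -1.0]]
force: [-0.4, 0.3, -0.1]
grip_width: 0.129
gripper_force: 0.0
```

Emit:
{"api": "jog_arm", "payload": {
  "increments": [
    [-0.0167,0,0,0],
    [-0.0333,0,0,0],
    [-0.05,0,0,0],
    [-0.0667,0,0,0],
    [-0.0833,0,0,0],
    [-0.1,0,0,0],
    [-0.115,0,0,0],
    [-0.115,0,0,0],
    [-0.115,0,0,0]
  ]
}}

```text
t: 16.75
position: [0.6227, -0.0038, 0.0716]
orientation: [[-0.965, 0.263, -0.0], [0.263, 0.965, 0.0], [0.001, -0.0, -1.0]]
force: [-0.8, -0.9, 0.5]
grip_width: 0.13
gripper_force: 0.0
```

```bash
python3 nav.py
```

```text
t 16.75 tray [80.6  0.3] z 0.0716 push angle in tray -0.04 F [-0.8 -0.9  0.5]
```

Emit:
{"api": "jog_arm", "payload": {
  "increments": [
    [0.025,0,0,0],
    [0.05,0,0,0],
    [0.05,0,-0.05,0],
    [0.0833,0,-0.1167,0],
    [0.1333,0,-0.1833,0],
    [0.1833,0,-0.25,0],
    [0.2333,0,-0.25,0],
    [0.2833,0,-0.25,0],
    [0.2833,0,-0.25,0]
  ]
}}

```text
t: 17.65
position: [0.455, 0.042, 0.2216]
orientation: [[-0.965, 0.261, -0.002], [0.261, 0.965, 0.0], [0.002, -0.0, -1.0]]
force: [0.9, -0.7, 0.3]
grip_width: 0.127
gripper_force: 0.0
```

```bash
python3 - <<'E'
from h import *
from nav import tray
for cam in ["wrist","top"]:
  P=robot.camera_params(cam)
  p,d=robot.read_camera(cam);cv2.imwrite(f"pics/end_{cam}.png",p[:,:,::-1])
  K=P["mtx"];T=P["world_from_camera"]
  for q in ["concho_b","setter","slicker","mug","weight"]:
   for m in robot.masks_of(q,cam):
    v,u=np.nonzero(m["pixels"]&(d>0));z=d[v,u]
    w=(T@np.c_[(u-K[0,2])/K[0,0]*z,(v-K[1,2])/K[1,1]*z,z,np.ones(len(z))].T)[:3]
    c=np.median(w,1);print(cam,q,round(m["score"],2),m["bbox"],tray(c).round(1),c[2].round(4),w.mean(1).round(3))
E
```

```text
wrist concho_b 0.68 [202.0, 85.2, 223.1, 113.5] [-173.1  -49.1] 0.0078 [0.365 0.015 0.008]
wrist concho_b 0.63 [127.6, 163.2, 388.4, 379.1] [-47.8  -7.3] 0.0478 [0.504 0.028 0.049]
wrist mug 0.87 [0.0, 250.0, 87.4, 332.4] [  25.2 -233. ] 0.0514 [ 0.511 -0.222  0.052]
top concho_b 0.65 [231.5, 101.8, 245.8, 116.6] [168.4  84.7] 0.0088 [0.729 0.055 0.009]
top slicker 0.75 [307.5, 164.7, 324.8, 181.8] [  55.4 -102.1] 0.0925 [ 0.572 -0.096  0.088]
```

View pics/end_wrist.png

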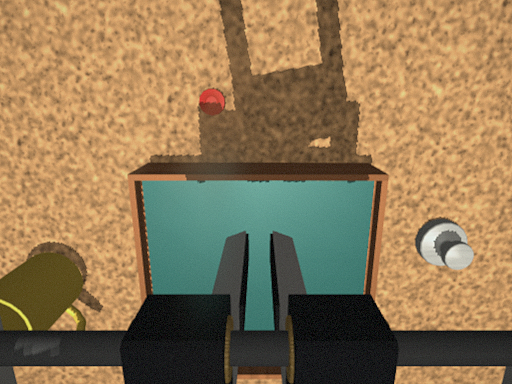

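The floor is empty of conchos here. I'll swing the arm aside to see the pocket.

In the tool's units: 0.38 m / 0.6 = 0.6333, 0.35 m / 0.6 = 0.5833.

Emit:
{"api": "jog_arm", "payload": {
  "increments": [
    [0.0167,0.0833,0,0],
    [0.0333,0.1667,0,0],
    [0.05,0.25,0,0],
    [0.05,0.3333,0,0],
    [0.05,0.4167,0,0],
    [0.05,0.5,0,0],
    [0.05,0.5833,0,0],
    [0.05,0.6333,0,0],
    [0.05,0.6333,0,0],
    [0.05,0.6333,0,0]
  ]
}}

```text
t: 19.25
position: [0.5293, 0.4156, 0.2208]
orientation: [[-0.965, 0.262, -0.001], [0.262, 0.965, -0.001], [0.001, -0.002, -1.0]]
force: [-0.0, -0.2, 0.4]
grip_width: 0.129
gripper_force: 0.0
```

```bash
python3 - <<'E'
from h import *
from nav import tray
P=robot.camera_params("top")
p,d=robot.read_camera("top")
K=P["mtx"];T=P["world_from_camera"]
for q in ["concho_b","setter","slicker","mug","weight"]:
   for m in robot.masks_of(q,"top"):
    v,u=np.nonzero(m["pixels"]&(d>0));z=d[v,u]
    w=(T@np.c_[(u-K[0,2])/K[0,0]*z,(v-K[1,2])/K[1,1]*z,z,np.ones(len(z))].T)[:3]
    c=np.median(w,1);print(q,round(m["score"],2),m["bbox"],tray(c).round(1),c[2].round(4),w.mean(1).round(4))
s,_=robot.read_camera("scene")
a=cv2.resize(p[105:275,165:345,::-1],None,fx=3,fy=3,interpolation=cv2.INTER_CUBIC)
cv2.imwrite("pics/end2.png",a);cv2.imwrite("pics/sc.png",s[:,:,::-1])
E
```

```text
concho_b 0.6 [245.7, 276.2, 262.1, 291.8] [-172.8  -51. ] 0.0086 [0.3647 0.013  0.0086]
concho_b 0.57 [265.5, 145.5, 268.9, 148.9] [89.2  1.1] 0.0468 [ 0.6311 -0.0059  0.0467]
concho_b 0.51 [231.8, 103.3, 245.5, 116.5] [167.8  84.4] 0.0088 [0.729  0.0547 0.0085]
concho_b 0.41 [265.5, 133.2, 275.4, 145.5] [118.1  -1.9] 0.0159 [ 0.6586 -0.0157  0.0159]
concho_b 0.41 [262.6, 137.6, 274.3, 147.2] [105.  -1.] 0.0251 [ 0.646  -0.0106  0.0248]
setter 0.65 [204.7, 131.9, 223.8, 151.9] [61.2 99.2] 0.0909 [0.631  0.0972 0.0781]
setter 0.18 [176.5, 119.8, 327.7, 262.8] [-5.  -5.9] 0.0486 [0.5416 0.0164 0.0489]
slicker 0.49 [307.3, 164.4, 324.6, 181.7] [  54.9 -101.1] 0.0921 [ 0.5717 -0.0956  0.0846]
mug 0.89 [364.0, 172.6, 420.7, 229.4] [  50.9 -265.6] 0.0538 [ 0.5244 -0.2467  0.0518]
weight 0.69 [143.5, 158.0, 166.9, 180.4] [-14.6 209.3] 0.0195 [0.5868 0.2238 0.0289]
```

View pics/end2.png

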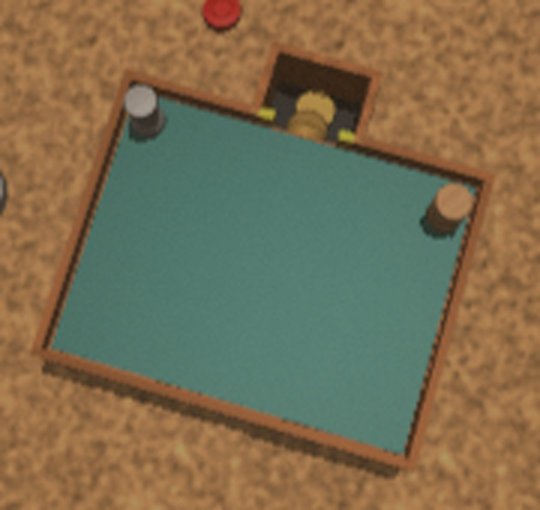

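View pics/sc.png

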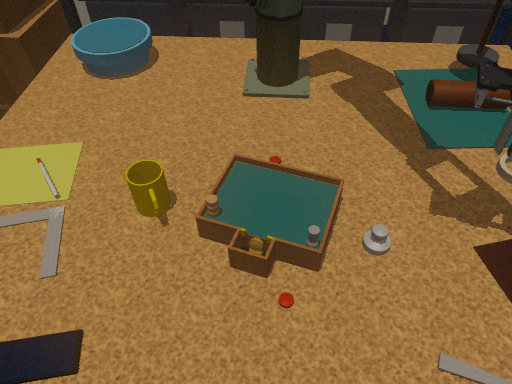

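The posts, mug and weight are unmoved. Two conchos show in the pocket and the third isn't clear (a sliver at 267,147), so I'll look straight down with the wrist camera.

In the tool's units: -0.38 m / 0.6 = -0.6333, -0.25 m / 0.6 = -0.4167.

```bash
python3 nav.py 135 0 .24
```

```text
t 19.6 tray [-118.7  379.6] z 0.2223 push angle in tray -0.11 F [ 0.2 -0.5 -0.8]
shift [-0.2544 -0.379  -0.0177]
```

Emit:
{"api": "jog_arm", "payload": {
  "increments": [
    [-0.0333,-0.0833,0,0],
    [-0.0667,-0.1667,0,0],
    [-0.1,-0.25,-0.0083,0],
    [-0.1333,-0.3333,-0.0167,0],
    [-0.1667,-0.4167,-0.025,0],
    [-0.2,-0.4833,-0.0333,0],
    [-0.2333,-0.5333,-0.0333,0],
    [-0.2667,-0.5833,-0.0333,0],
    [-0.3,-0.6333,-0.0333,0],
    [-0.3333,-0.6333,-0.0333,0]
  ]
}}

```text
t: 20.6
position: [0.6225, -0.0085, 0.2425]
orientation: [[-0.963, 0.268, 0.0], [0.268, 0.963, -0.002], [-0.001, -0.001, -1.0]]
force: [1.3, -0.2, 0.9]
grip_width: 0.131
gripper_force: 0.0
```

```bash
python3 nav.py 135 0 .24
```

```text
t 20.6 tray [81.6 -4.2] z 0.2425 push angle in tray -0.35 F [ 1.3 -0.2  0.9]
shift [-0.0533  0.0046  0.0025]
```

In the tool's units: -0.055 m / 0.6 = -0.0917, -0.03 m / 0.6 = -0.05.

Emit:
{"api": "jog_arm", "payload": {
  "increments": [
    [-0.05,0,0,0],
    [-0.0917,0,0,0],
    [-0.0917,0,0,0],
    [-0.0917,0,0,0],
    [-0.0917,0,0,0]
  ]
}}

```text
t: 21.1
position: [0.6748, -0.018, 0.242]
orientation: [[-0.965, 0.263, -0.001], [0.263, 0.965, 0.0], [0.001, -0.0, -1.0]]
force: [-0.0, 0.1, 0.5]
grip_width: 0.132
gripper_force: 0.0
```

```bash
python3 - <<'E'
from h import *
from nav import tray
P=robot.camera_params("wrist")
p,d=robot.read_camera("wrist")
K=P["mtx"];T=P["world_from_camera"]
for m in robot.masks_of("concho_b","wrist"):
    v,u=np.nonzero(m["pixels"]&(d>0));z=d[v,u]
    w=(T@np.c_[(u-K[0,2])/K[0,0]*z,(v-K[1,2])/K[1,1]*z,z,np.ones(len(z))].T)[:3]
    c=np.median(w,1);print(round(m["score"],2),m["bbox"],tray(c).round(1),c[2].round(4),w[2].min().round(3),w[2].max().round(3))
cv2.imwrite("pics/w5.png",cv2.resize(p[150:300,160:360,::-1],None,fx=4,fy=4,interpolation=cv2.INTER_CUBIC))
E
```

```text
0.71 [246.9, 133.5, 272.8, 141.0] [90.7  1. ] 0.0445 0.034 0.048
0.7 [247.6, 150.4, 270.3, 168.1] [118.1   0.6] 0.0148 0.002 0.023
0.69 [252.1, 142.3, 269.3, 153.5] [104.2   0.9] 0.0236 0.02 0.029
0.64 [315.8, 185.9, 339.8, 208.6] [168.9  85.4] 0.0079 -0.002 0.011
0.35 [118.8, 0.0, 400.0, 185.7] [27.7 -2.7] 0.0476 -0.002 0.093
```

View pics/w5.png

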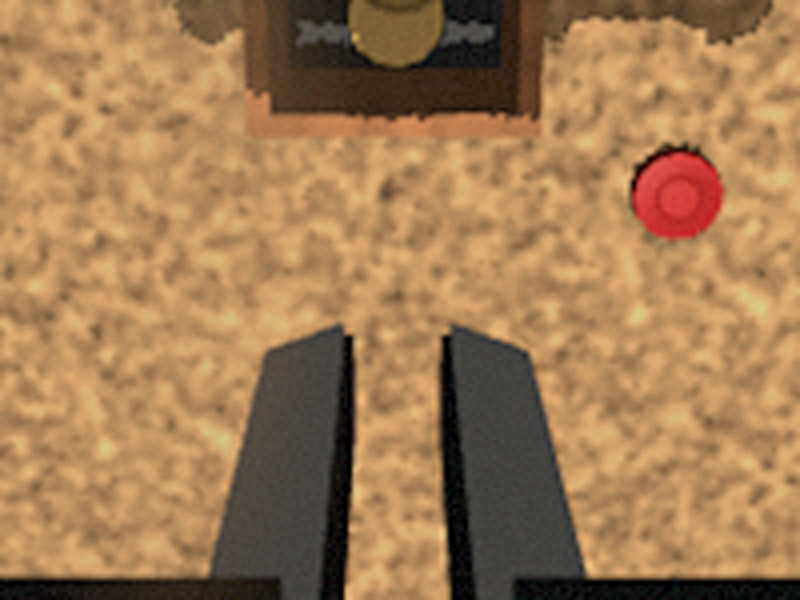

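```bash
python3 - <<'E'
from h import *
from nav import tray
P=robot.camera_params("wrist")
p,d=robot.read_camera("wrist")
K=P["mtx"];T=P["world_from_camera"];print(T.round(3),tray(T[:3,3]))
v,u=np.mgrid[110:190,200:320];z=d[110:190,200:320]
w=T@np.c_[((u-K[0,2])/K[0,0]*z).ravel(),((v-K[1,2])/K[1,1]*z).ravel(),z.ravel(),np.ones(z.size)].T
from nav import R,G
t=(R.T@(w[:2]-G[:,None]))*1000+np.array([[85],[0]]);Z=w[2]*1000
for y0 in (-10,-5,1,7,12,18):
  k=(abs(t[1]-y0)<1.2)&(t[0]>78)&(t[0]<140)
  o=np.argsort(t[0][k]);print(y0,[(int(round(a)),int(round(b))) for a,b in zip(t[0][k][o],Z[k][o])][::2])
E
```

```text
[[ 0.263  0.926  0.272  0.596]
 [ 0.965 -0.253 -0.073  0.004]
 [ 0.001  0.281 -0.96   0.402]
 [ 0.     0.     0.     1.   ]] [52.97384017  1.06063258]
-10 [(79, 48), (79, 49), (81, 48), (82, 48), (83, 48), (84, 47), (85, 48), (86, 42), (87, 41), (88, 41), (88, 40), (89, 43), (90, 3), (90, 43), (91, 44), (92, 40), (92, 42), (93, 44), (94, 40), (95, 40), (97, 32), (99, 21), (100, 21), (101, 22), (102, 22), (104, 20), (105, 18), (108, 13), (109, 13), (110, 15), (111, 14), (113, 14), (113, 13), (114, 13), (115, 15), (116, 14), (117, 17), (117, 15), (118, 16), (119, 15), (120, 16), (121, 15), (123, 16), (126, 5), (128, 1), (129, 3), (130, 3), (131, 33), (131, 53), (131, 62), (131, 58), (131, 62), (131, 62), (131, 3), (131, 32), (131, 42), (131, 57), (131, 47), (131, 47), (131, 25), (132, 63), (133, 63), (133, 62), (134, 64), (135, 64), (135, 62), (136, 64), (137, 63), (138, 61)]
-5 [(78, 48), (80, 48), (81, 47), (82, 48), (83, 48), (84, 48), (85, 47), (86, 45), (87, 47), (88, 45), (89, 46), (90, 46), (91, 47), (92, 47), (93, 46), (94, 43), (96, 39), (97, 37), (100, 22), (101, 22), (102, 2
[... 2471 characters left out ...]
 [(78, 49), (79, 47), (80, 48), (81, 48), (81, 47), (82, 48), (83, 49), (83, 47), (84, 46), (85, 49), (85, 47), (90, 3), (91, 3), (91, 2), (92, 2), (93, 3), (93, 2), (94, 2), (95, 4), (97, 3), (98, 4), (99, 3), (100, 4), (101, 3), (102, 5), (104, 3), (105, 3), (106, 3), (107, 3), (108, 5), (109, 5), (111, 3), (112, 4), (113, 4), (114, 4), (115, 3), (117, 3), (118, 2), (119, 3), (120, 5), (121, 4), (123, 4), (124, 4), (125, 4), (126, 3), (128, 3), (129, 3), (130, 3), (131, 33), (131, 38), (131, 27), (131, 62), (131, 47), (131, 21), (131, 37), (131, 31), (131, 26), (131, 14), (131, 2), (131, 14), (132, 50), (132, 63), (133, 64), (134, 64), (134, 62), (135, 62), (136, 63), (137, 64), (137, 63)]
```

Concho C is inside the pocket, below the floor, but it stands on edge against the wall, propped on the other two. I'll close the fingers and tip it over gently from above so it lies settled.

The rows are not in the units I measure in: shifts go in shares of 0.6 m and turns go in shares of 120 degrees. I convert before sending: 0.15 m / 0.6 = 0.25, 0.14 m / 0.6 = 0.2333.

```bash
python3 nav.py 98 0 .085
```

```text
t 21.25 tray [134.8   0.6] z 0.2423 push angle in tray -0.01 F [-0.1  0.6  0.2]
shift [ 0.0368 -0.0006  0.1573]
```

Emit:
{"api": "jog_arm", "payload": {
  "increments": [
    [0.0333,0,0,0],
    [0.0633,0,0.0667,0],
    [0.0633,0,0.1333,0],
    [0.0633,0,0.2,0],
    [0.0633,0,0.2333,0],
    [0.0633,0,0.25,0],
    [0.0633,0,0.25,0],
    [0.0633,0,0.25,0]
  ],
  "jaw": 0.0,
  "grip_n": 10
}}

```text
t: 22.05
position: [0.6402, -0.0083, 0.0935]
orientation: [[-0.965, 0.263, 0.003], [0.263, 0.965, -0.0], [-0.003, 0.0, -1.0]]
force: [-0.7, 0.4, -0.2]
grip_width: 0.005
gripper_force: 0.0
```

```bash
python3 nav.py 98 0 .068
```

```text
t 22.05 tray [98.7  0.6] z 0.0935 push angle in tray -0.03 F [-0.7  0.4 -0.2]
shift [ 0.0008 -0.0006  0.0255]
```

In the tool's units: 0.0245 m / 0.6 = 0.0408, 0.023 m / 0.6 = 0.0383.

Emit:
{"api": "jog_arm", "payload": {
  "increments": [
    [0.0017,0,0.025,0],
    [0.0033,0,0.0383,0],
    [0.0033,0,0.0408,0],
    [0.0033,0,0.0408,0]
  ]
}}

```text
t: 22.45
position: [0.6371, -0.0078, 0.0673]
orientation: [[-0.965, 0.263, -0.0], [0.263, 0.965, 0.0], [0.0, -0.0, -1.0]]
force: [0.2, 0.2, 1.1]
grip_width: 0.007
gripper_force: 0.4
```

Emit:
{"api": "jog_arm", "payload": {
  "increments": [
    [0,0,0.0008,0],
    [0,0,0.0017,0],
    [0,0,0.0017,0]
  ],
  "only": "pos|force:"
}}

```text
position: [0.6374, -0.0078, 0.0668]
force: [-1.0, 0.3, 2.7]
gripper_force: 1.3
```

Emit:
{"api": "jog_arm", "payload": {
  "increments": [
    [0,0,0.0008,0],
    [0,0,0.0017,0],
    [0,0,0.0017,0]
  ],
  "only": "pos|force:"
}}

```text
position: [0.6376, -0.0078, 0.0658]
force: [-1.0, -0.2, 0.3]
gripper_force: 0.0
```

```bash
python3 nav.py
```

```text
t 23.05 tray [96.1  0.4] z 0.0658 push angle in tray -0.04 F [-1.  -0.2  0.3]
```

In the tool's units: 0.0012 m / 0.6 = 0.002, 0.0007 m / 0.6 = 0.0012.

Emit:
{"api": "jog_arm", "payload": {
  "increments": [
    [0,0,0.0012,0],
    [0,0,0.002,0],
    [0,0,0.002,0]
  ],
  "only": "pos|force:"
}}

```text
position: [0.6368, -0.0077, 0.0635]
force: [0.4, -0.0, -0.0]
gripper_force: 0.0
```

Emit:
{"api": "jog_arm", "payload": {
  "increments": [
    [-0.005,0,0.0003,0],
    [-0.01,0,0.0007,0],
    [-0.015,0,0.0007,0],
    [-0.02,0,0.0003,0],
    [-0.02,0,0,0]
  ],
  "only": "pos|force:"
}}

```text
position: [0.6493, -0.0111, 0.0642]
force: [0.1, 0.0, -1.0]
gripper_force: 0.0
```

```bash
python3 nav.py
```

```text
t 23.85 tray [108.3   0.3] z 0.0642 push angle in tray -0.05 F [ 0.1  0.  -1. ]
```

Contact has vanished, so the disc has shifted; lift and look.

In the tool's units: -0.178 m / 0.6 = -0.2967, -0.15 m / 0.6 = -0.25.

Emit:
{"api": "jog_arm", "payload": {
  "increments": [
    [0,0,-0.05,0],
    [0,0,-0.1167,0],
    [0,0,-0.1833,0],
    [0,0,-0.25,0],
    [-0.025,0,-0.2967,0],
    [-0.045,0,-0.2967,0],
    [-0.045,0,-0.2967,0],
    [-0.045,0,-0.2967,0]
  ]
}}

```text
t: 24.65
position: [0.6739, -0.0179, 0.241]
orientation: [[-0.965, 0.263, -0.002], [0.263, 0.965, 0.0], [0.002, -0.0, -1.0]]
force: [-0.6, -0.4, -1.1]
grip_width: 0.006
gripper_force: 0.0
```

```bash
python3 - <<'E'
from h import *
from nav import tray,R,G
P=robot.camera_params("wrist")
p,d=robot.read_camera("wrist")
K=P["mtx"];T=P["world_from_camera"]
for m in robot.masks_of("concho_b","wrist"):
    v,u=np.nonzero(m["pixels"]&(d>0));z=d[v,u]
    w=(T@np.c_[(u-K[0,2])/K[0,0]*z,(v-K[1,2])/K[1,1]*z,z,np.ones(len(z))].T)[:3]
    c=np.median(w,1);print(round(m["score"],2),m["bbox"],tray(c).round(1),c[2].round(4),w[2].min().round(3),w[2].max().round(3))
v,u=np.mgrid[110:190,200:320];z=d[110:190,200:320]
w=T@np.c_[((u-K[0,2])/K[0,0]*z).ravel(),((v-K[1,2])/K[1,1]*z).ravel(),z.ravel(),np.ones(z.size)].T
t=(R.T@(w[:2]-G[:,None]))*1000+np.array([[85],[0]]);Z=w[2]*1000
for y0 in (-12,-6,1,7,13):
  k=(abs(t[1]-y0)<1.2)&(t[0]>82)&(t[0]<130)
  o=np.argsort(t[0][k]);print(y0,[(int(round(a)),int(round(b))) for a,b in zip(t[0][k][o],Z[k][o])][::3])
cv2.imwrite("pics/w6.png",cv2.resize(p[100:200,180:340,::-1],None,fx=5,fy=5,interpolation=cv2.INTER_CUBIC))
E
```

```text
0.92 [247.7, 134.9, 272.8, 150.5] [95.9  1. ] 0.0347 0.022 0.047
0.63 [314.2, 186.9, 341.4, 210.1] [168.9  85.7] 0.0077 -0.003 0.011
0.6 [243.7, 153.0, 270.1, 167.0] [118.2  -0.8] 0.0148 0.003 0.021
0.25 [434.4, 9.3, 500.0, 66.4] [ -8.4 210.6] 0.0186 -0.002 0.052
-12 [(82, 48), (83, 49), (84, 47), (85, 46), (90, 3), (92, 3), (93, 30), (96, 34), (100, 32), (106, 5), (108, 3), (109, 2), (110, 4), (112, 15), (113, 13), (115, 14), (117, 14), (119, 15), (121, 15), (125, 2), (126, 3), (128, 3), (129, 3)]
-6 [(82, 48), (83, 49), (84, 47), (85, 47), (88, 24), (89, 27), (91, 29), (92, 30), (94, 32), (96, 36), (97, 36), (99, 40), (100, 39), (102, 37), (103, 37), (105, 37), (110, 14), (112, 14), (114, 14), (115, 15), (118, 16), (119, 15), (121, 16), (122, 16), (124, 17), (126, 16)]
1 [(82, 48), (83, 48), (87, 24), (89, 24), (90, 28), (91, 28), (93, 32), (94, 32), (96, 37), (97, 36), (99, 39), (100, 40), (101, 42), (103, 40), (105, 39), (106, 37), (112, 14), (113, 13), (116, 15), (117, 15), (119, 14), (120, 16), (122, 17), (123, 16), (125, 17), (127, 16)]
7 [(82, 48), (83, 47), (87, 24), (88, 24), (90, 27), (91, 27), (93, 30), (94, 32), (96, 35), (97, 36), (99, 39), (100, 40), (102, 40), (103, 39), (105, 37), (109, 20), (111, 12), (112, 13), (113, 14), (115, 13), (116, 13), (117, 14), (118, 14), (119, 14), (120, 15), (121, 15), (122, 15), (123, 17), (125, 15), (126, 16)]
13 [(82, 47), (83, 46), (89, 23), (89, 3), (90, 4), (91, 29), (93, 31), (94, 31), (96, 36), (97, 37), (98, 37), (100, 36), (102, 33), (104, 33), (110, 11), (113, 14), (115, 14), (117, 14), (120, 15), (125, 2), (127, 3), (128, 3)]
```

View pics/w6.png

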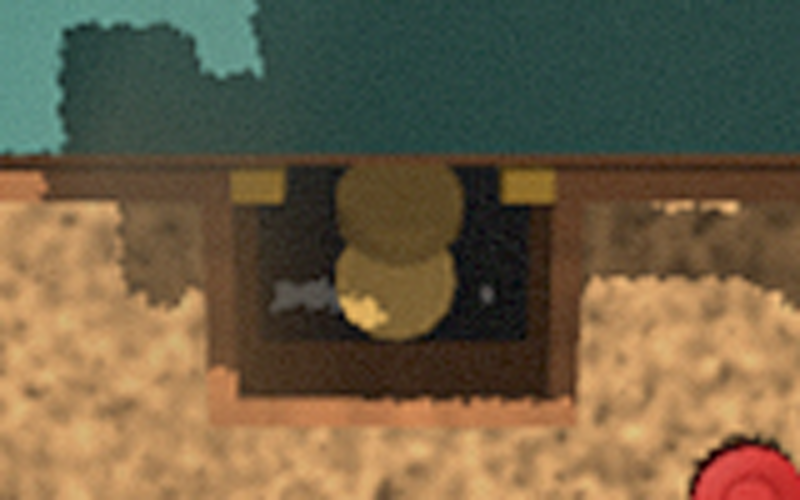

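C has toppled over and lies at about pixel (400,210), on top of the others, at most 42 mm high and well inside the pocket. Handing in.

```bash
python3 -c "
from cell import robot
print(robot.hand_in())"
```

```text
the job is handed in; nothing more can be done
None
```

All three brass conchos were pushed through the gate into the pocket and the job is handed in at about 25 s; C had landed on edge, so I tipped it in from above with the closed fingertips, and the setter, slicker, mug and weight stayed where they were.

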